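# Make up the glue-up tray and the lacquering tray from the stock

## Task

Make up the two kit trays from the stock at the back. The glue-up tray, the one with the spindle, gets the white glue bottle standing in its round well, the roll of tape over the spindle and the small pine clamping pad flat in the rectangular recess; the lacquering tray gets the jar of lacquer (red label, grey lid) standing in its round well and the cork sanding block flat in the long recess. Put everything fully down in its place the right way up, and leave the brown bottle and the blue-labelled jar where they stand.

Things in the scene. Friction and masses are not known exactly. Their poses are not given: they have to be found in the camera images.
- glue_tray: Fixed plywood board with a spindle, 102 (x) x 246 (y) x 18 mm; origin centre of underside. Recess floors 6 mm above the table. On the line x=0: at y=-80 mm round well 66 mm wide; at y=-6 upright wooden spindle, 20 mm thick, top 54 mm above the table, on a 44 mm wide shoulder 24 mm above the table; at y=+72 recess 54 (x) x 84 (y) mm. +x points away from the robot.
- lacquer_tray: Fixed plywood board without a spindle, 102 (x) x 246 (y) x 18 mm; origin centre of underside. Recess floors 6 mm above the table. On the line x=0: at y=-76 mm round well 66 mm wide; at y=+42 recess 77 (x) x 118 (y) mm. +x points away from the robot.
- glue_bottle: Tall white glue bottle with a narrow red cap and a yellow label, 52 mm thick, 150 mm high, straight-sided up to 93 mm, then tapering to the 22 mm wide cap (from 127 mm up), 0.17 to 0.34 kg. Origin: centre of its underside; z up along its axis. Starts upright on the table.
- tape_roll: Small roll of red tape lying flat in the stock row behind the trays, 56 mm outside, bore 38 mm, 18 mm high. Origin: centre of its underside; z up along the bore.
- clamp_pad: Small plain pine block in the stock row behind the trays, used as a clamping pad: 40 x 70 x 30 mm along its x, y and z. Origin: centre of its underside. Starts lying on its 40 x 70 mm face.
- lacquer_jar: Jar of lacquer with a red label and a grey lid, 52 mm thick, 60 mm high. Origin: centre of its underside; z up along its axis. Starts upright on the table.
- sanding_block: Cork sanding block, the larger of the two blocks: 63 x 104 x 32 mm along its x, y and z, with a thin darker sole underneath. Origin: centre of its underside. Starts lying flat on its sole.
- blue_jar: White jar with a blue label and a black lid, 60 mm thick, 70 mm high, standing loose at one end of the stock row; belongs to no kit. Origin: centre of its underside.
- brown_bottle: Brown bottle with a dark cap, 44 mm thick, 115 mm high, standing loose at the other end of the stock row; belongs to no kit. Origin: centre of its underside.

How it is judged:
At the end, for the whole second after the job is handed in: each of the five things is in its own place in its tray, within 12 mm of it along and across the tray, down to within 4 mm, upright or level within 0.1 rad and at rest; the brown bottle and the blue-labelled jar stand within 30 mm of where they were (x of glue_bottle in the frame of glue_tray between -0.012 and 0.012 m and y of glue_bottle in the frame of glue_tray between -0.092 and -0.068 m and z of glue_bottle in the frame of glue_tray between 0.002 and 0.01 m and angle between each of glue_bottle, tape_roll, clamp_pad, lacquer_jar, sanding_block's own z axis and vertical below 0.1 rad and linear speed of each of glue_bottle, tape_roll, clamp_pad, lacquer_jar, sanding_block below 0.02 m/s and angular speed of each of glue_bottle, tape_roll, clamp_pad, lacquer_jar, sanding_block below 0.2 rad/s and x of tape_roll in the frame of glue_tray between -0.012 and 0.012 m and y of tape_roll in the frame of glue_tray between -0.018 and 0.006 m and z of tape_roll in the frame of glue_tray between 0.02 and 0.028 m and x of clamp_pad in the frame of glue_tray between -0.012 and 0.012 m and y of clamp_pad in the frame of glue_tray between 0.06 and 0.084 m and z of clamp_pad in the frame of glue_tray between 0.002 and 0.01 m and x of lacquer_jar in the frame of lacquer_tray between -0.012 and 0.012 m and y of lacquer_jar in the frame of lacquer_tray between -0.088 and -0.064 m and z of lacquer_jar in the frame of lacquer_tray between 0.002 and 0.01 m and x of sanding_block in the frame of lacquer_tray between -0.012 and 0.012 m and y of sanding_block in the frame of lacquer_tray between 0.03 and 0.054 m and z of sanding_block in the frame of lacquer_tray between 0.002 and 0.01 m and distance of each of brown_bottle, blue_jar from where it was at the start of the episode below 0.03 m); the robot touches nothing.
It fails at once if the brown bottle or the blue-labelled jar was knocked over (angle between any of brown_bottle, blue_jar's own z axis and vertical above 0.5 rad).
It fails at once if the glue bottle or the lacquer jar was tipped over (angle between any of glue_bottle, lacquer_jar's own z axis and vertical above 1 rad).
It also fails if it takes over 133 s, if anything falls off the work surface, if the arm or the gripper's body presses on something with over 40 N, if the wrist force passes 120 N, or if a joint passes its speed limit or range.

## Robot

A 7-joint arm with a two-finger parallel gripper is mounted at the origin on a cart in front of the work surface, level with it; the furniture and walls round the work are solid. World frame = base frame: x ahead of the robot, y to its left, z up, the work surface at z = 0. Lengths are in m, angles in rad, forces in N, time in s.
With the tool pointing down it reaches from about 0.425 to 0.95 m from the base axis. Payload 4.7 kg.
Tool frame: the origin (TCP) lies on the centre line of the jaws, within the pads' length; the fingertips stand 14 mm ahead of it and the grasp point (between the pads) lies 5 mm behind it (bot.finger_overhang is the distance from the TCP to the fingertips, in m); z points along the fingers, y is the line along which they close (so a half turn about z gives the same grasp; the last joint's range is limited). The gripper opens to 87 mm and grips with 3 to 60 N. Pads are 19 mm wide; open, the fingers measure 117 mm over their backs; the gripper's body (75 mm by 190 mm) begins 51 mm behind the grasp point.
Start: joints at [-1.216, 0.469, -0.049, 1.532, 0.024, 1.141, -0.082], TCP at [0.253, 0.626, 0.237] pointing down, gripper open.
Joint ranges: [-2.59, 2.59], [-0.33, 1.99], [-1.39, 1.29], [0.1, 2.45], [-1.04, 4.18], [0.21, 1.99], [-2.66, 2.66]. Speed limits (rad/s): [2.57, 2.57, 3.14, 3.14, 3.14, 3.14, 3.14].

## Interface

Orientations are given as a unit quaternion [x, y, z, w].
In Python, from rig import monitor, vision, order, bot gives the robot as it stands. The module is installed in compiled form; this text tells all that it offers.
- The arm moves only by the tool apply_moves, never from a script. Its argument "increments" is one flat list of numbers, 6 for each row, row after row: the shift along the tool's x, y, z scaled (see below), then the turn, a rotation vector about the tool's x, y, z scaled (see below). In form: [x, y, z, wx, wy, wz, x, y, z, wx, wy, wz, ...]. A call has 1 to 20 rows; each row is the pose to reach, as a shift and turn from the pose commanded when the call began, along the tool's axes at that moment; what a row does not reach only later rows make up. The controller multiplies each number of a shift by 0.2 m and each number of a turn by pi/2 rad. A row lasts 1/10 s, in which the tool goes at most 50 mm and 8.59 degrees, less where a joint would pass 70% of its speed; a pose out of reach is approached as far as the arm can. A call with a number of a shift or a turn outside -1 to 1 is refused whole. A call with a gripper value outside its range is refused whole. "gripper" is the opening, from 0 (shut) to 1 (fully open), set as the call begins (left out, the last holds). The fingers move at their own pace and stop on an object; "newtons" is the grip in N (left out, the last holds). Time passes only in rows, so rows that repeat a pose let the fingers close. It gives the time, the measured TCP pose, the force, the opening and the grip force at its end, in the units of the state.
- monitor.sense(): the state, without advancing time (a new reading comes with each control period).
- vision.grab_frame(name): name is "scene" or "top" or "wrist"; returns a dict with "image" (400x640x3 uint8, red, green, blue), "depth" (400x640 float32, m along the optical axis (not along the pixel's ray), 0 where there is no reading), "K" (3x3 intrinsics, pixels), "eye" and "orientation" of the camera in the world; the wrist camera has in their place "mount" (4x4, takes a point from camera to tool coordinates, whose origin is the TCP and whose axes are the flange's). Camera axes: x right, y down, z forward; pixel columns grow to the right and rows downward; lengths in m; the calibration is good to about 2 mm. The wrist camera is an equidistant fisheye: a pixel r from the principal point sees the ray r / f radians off the axis. A picture is of the moment at which its call begins: read the wrist's pose just before it.
- order.job_done(): hands the job in; it is judged then, once.
The state is a dict: "clock": time; "joints": joint angles; "joint_velocities": joint speeds; "tau": joint torques, N m; "ee_pos": TCP position; "tcp_rot": TCP orientation; "contact_force": force on the tool from outside, world axes, zero at the start; "moment": the same for the moment, N m; "opening": finger opening in m; "gripper_force": force on a finger pad.
Only numpy, scipy, OpenCV 4.12 (cv2) and the standard library are available. Lean on these libraries where they do the work, as an engineer would, in place of code of your own. Each camera call takes 0.05 s, during which the arm holds its last target. There are 200 camera calls.

## Working session

There is one attempt and no reset: what is moved stays moved. The work goes in short steps, Python scripts to look and compute and a tool call to move; the robot and the scene stay as the last step left them, time stands still between calls to the robot, and variables do not carry over. Pictures are saved under pics/ and viewed, at most 16 in all, crops included, and the job is handed in when it is done.

Besides the shell and the picture viewer there is one more tool, called after ">>>" as a command line: name --argument value ..., lists and objects as JSON in quotes. apply_moves: Moves the arm, as the interface text tells. Its arguments: {"type":"object","properties":{"increments":{"type":"array","items":{"type":"number"}},"gripper":{"type":"number"},"newtons":{"type":"number"}},"required":["increments"]}

```bash
mkdir -p pics
cat > h.py <<'E'
import numpy as np, cv2
from scipy.spatial.transform import Rotation as R
from rig import monitor, vision, order, bot
def grab(n,f):
    d=vision.grab_frame(n); cv2.imwrite('pics/'+f+'.png',d['image'][:,:,::-1]); np.savez('pics/'+f+'.npz',**{k:v for k,v in d.items()}); return d
E
python3 - <<'E'
from h import *
s=monitor.sense(); print({k:np.round(v,3) for k,v in s.items()})
for n in ('top','scene'):
    d=grab(n,n+'0'); print(n,d['K'].tolist(),d['eye'],d['orientation'])
E
```

```text
{'clock': np.float64(0.0), 'joints': array([-1.216,  0.469, -0.049,  1.534,  0.024,  1.141, -0.082]), 'joint_velocities': array([ 0.002,  0.002, -0.001,  0.002,  0.   ,  0.001,  0.   ]), 'tau': array([-0.0000e+00, -5.0798e+01, -8.0000e-02, -2.3614e+01, -6.1000e-02,
        3.8000e-02,  0.0000e+00]), 'ee_pos': array([0.253, 0.625, 0.236]), 'tcp_rot': array([ 0.191,  0.982, -0.001, -0.   ]), 'contact_force': array([ 0.08 , -0.277, -0.361]), 'moment': array([0.003, 0.02 , 0.062]), 'gripper_force': np.float64(0.0), 'opening': np.float64(0.087)}
top [[366.979656442945, 0.0, 311.4029704678705], [0.0, 366.979656442945, 186.26448764733777], [0.0, 0.0, 1.0]] [0.5756054  0.0460887  0.98098652] [ 0.71135286 -0.7021621   0.01540379 -0.02661238]
scene [[485.8123294055127, 0.0, 318.13005860684274], [0.0, 485.8123294055127, 194.76061850022774], [0.0, 0.0, 1.0]] [ 0.01329268 -0.62132761  0.8641583 ] [ 0.85126083 -0.33012066  0.15790271 -0.37608787]
```

View pics/top0.png

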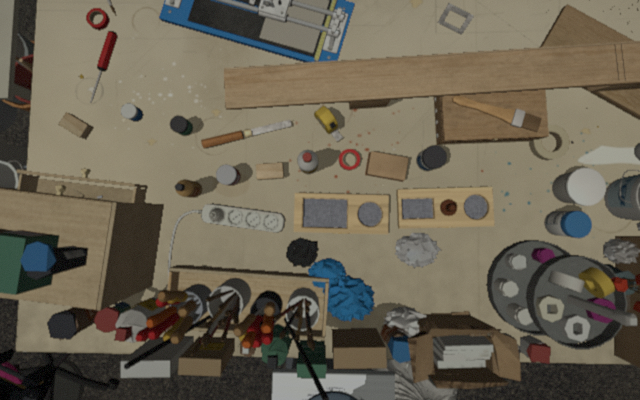

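View pics/scene0.png

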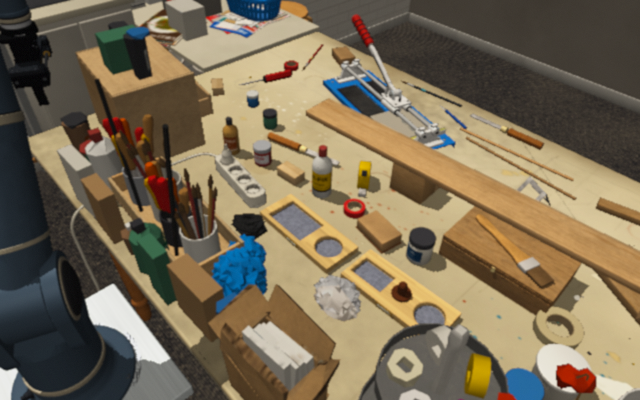

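```bash
cat >> h.py <<'E'
def load(f): return dict(np.load('pics/'+f+'.npz'))
def cloud(d):
    h,w=d['depth'].shape; v,u=np.mgrid[:h,:w]; z=d['depth']; K=d['K']
    c=np.stack([(u-K[0,2])/K[0,0]*z,(v-K[1,2])/K[1,1]*z,z],-1)
    return R.from_quat(d['orientation']).apply(c.reshape(-1,3)).reshape(h,w,3)+d['eye']
E
python3 - <<'E'
from h import *
t=cv2.imread('pics/top0.png'); s=cv2.imread('pics/scene0.png')
cv2.imwrite('pics/topc.png',cv2.resize(t[100:240,170:510],None,fx=2.3,fy=2.3,interpolation=cv2.INTER_CUBIC))
cv2.imwrite('pics/scc.png',cv2.resize(s[100:340,200:480],None,fx=2.4,fy=2.4,interpolation=cv2.INTER_CUBIC))
P=cloud(load('top0'))
# orthographic height map, 2mm
x0,x1,y0,y1,r=.45,.95,-.5,.45,.00125
m=P.reshape(-1,3); m=m[(m[:,0]>x0)&(m[:,0]<x1)&(m[:,1]>y0)&(m[:,1]<y1)]
print(np.percentile(m[:,2],[1,10,50,90,99]))
for n,(u,v) in dict(table=(300,190),brown=(187,187),ljar=(228,174),pad=(270,171),glue=(307,155),tapeR=(341,159),sand=(387,165),blue=(432,157),lrec=(325,213),lwell=(371,215),lrim=(353,213),grec=(418,209),spind=(449,207),gwell=(476,207),grim=(435,208),beam=(400,85),beam2=(300,90),ymeas=(327,120),socket=(245,217),chisel=(220,138),cloth=(302,250),paper=(417,249),boxx=(490,120),chz=(280,128)).items():
    print(n,np.round(P[v,u],3))
E
```

```text
[-0.00336858 -0.00119802  0.00455836  0.11018023  0.98098652]
table [ 0.624  0.093 -0.001]
brown [0.623 0.365 0.089]
ljar [0.659 0.273 0.057]
pad [0.671 0.17  0.027]
glue [0.696 0.071 0.15 ]
tapeR [ 0.706 -0.016  0.015]
sand [ 0.69  -0.134  0.03 ]
blue [ 0.707 -0.239  0.067]
lrec [0.563 0.025 0.006]
lwell [ 0.559 -0.097  0.006]
lrim [ 0.564 -0.048  0.018]
grec [ 0.577 -0.22   0.008]
spind [ 0.583 -0.285  0.053]
gwell [ 0.584 -0.372  0.007]
grim [ 0.58  -0.262  0.017]
beam [ 0.874 -0.15   0.112]
beam2 [0.86  0.091 0.11 ]
ymeas [0.798 0.024 0.064]
socket [0.55  0.23  0.041]
chisel [0.758 0.306 0.021]
cloth [0.468 0.084 0.03 ]
paper [ 0.477 -0.204  0.056]
boxx [ 0.802 -0.385  0.066]
chz [0.788 0.148 0.012]
```

View pics/topc.png

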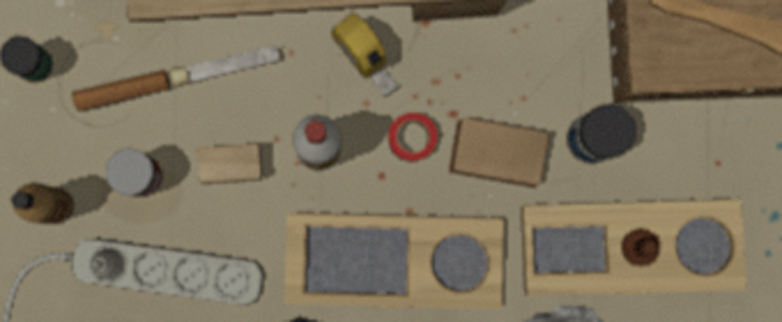

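View pics/scc.png

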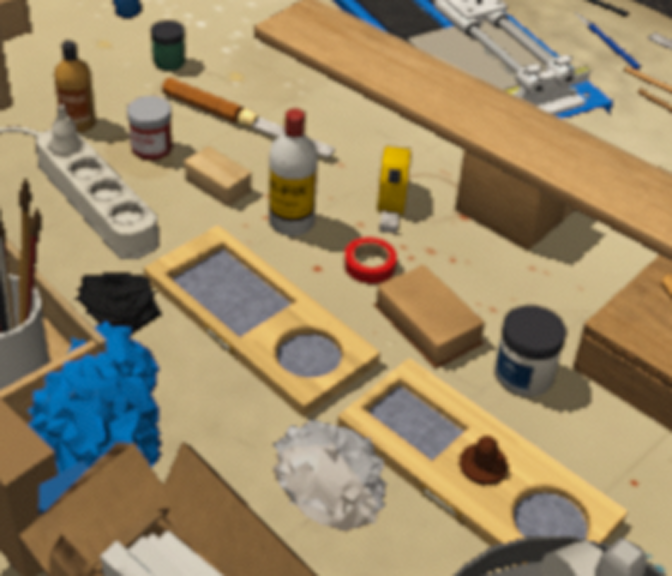

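```bash
cat > meas.py <<'E'
from h import *
T=dict(lacq=(.561,-.01,.1,.07,.012,.024,'r'),glueT=(.58,-.29,.1,.14,.012,.022,'r'),pad=(.671,.17,.05,.055,.02,.04,'r'),sand=(.69,-.134,.06,.075,.022,.042,'r'),
 ljar=(.659,.273,.05,.045,.05,.075,'c'),glue_cap=(.696,.071,.03,.03,.14,.165,'c'),glue_body=(.7,.071,.05,.05,.03,.09,'c'),tape=(.707,-.04,.04,.045,.012,.028,'c'),brown=(.623,.36,.05,.05,.1,.13,'c'),blue=(.707,-.239,.05,.05,.06,.085,'c'),
 lwell=(.559,-.097,.045,.04,.002,.011,'c'),gwell=(.58,-.372,.045,.04,.002,.011,'c'),spind=(.583,-.295,.03,.03,.045,.065,'c'),lrec=(.561,.02,.05,.07,.002,.011,'r'),grec=(.58,-.22,.05,.05,.002,.011,'r'))
T['lacq']=(.561,-.01,.09,.14,.012,.024,'r')
def meas(P,names=T):
    for n in names:
        x,y,a,b,z0,z1,k=T[n]; m=P.reshape(-1,3)
        m=m[(abs(m[:,0]-x)<a)&(abs(m[:,1]-y)<b)&(m[:,2]>z0)&(m[:,2]<z1)]
        if len(m)<6: print(n,len(m)); continue
        zt=np.median(m[:,2]); q=(m[:,:2]*1000).astype(np.float32)
        if k=='r':
            c,s,an=cv2.minAreaRect(q); print(n,len(m),'rect',np.round(c,1),np.round(s,1),round(an,1),'z',round(zt*1000,1))
        else:
            c,rr=cv2.minEnclosingCircle(q); print(n,len(m),'circ',np.round(c,1),round(rr,1),'mid',np.round((q.min(0)+q.max(0))/2,1),'z',round(zt*1000,1))
E
python3 - <<'E'
from meas import *
for f in('top0','scene0'): print(f); meas(cloud(load(f)))
E
```

```text
top0
lacq 1909 rect [542.9  -8.8] [261.4 142.5] 89.3 z 17.9
glueT 2379 rect [ 594.6 -278.3] [181.9 274.7] 10.3 z 18.1
pad 418 rect [671.7 172.3] [40.1 69.7] 5.0 z 29.7
sand 922 rect [ 688.6 -135.2] [100.   62.1] 80.6 z 31.5
ljar 336 circ [657.6 278.5] 26.2 mid [657.6 278.2] z 59.7
glue_cap 75 circ [692.3  71.4] 10.9 mid [692.8  71.8] z 149.8
glue_body 46 circ [686.2  69. ] 25.1 mid [680.5  68.9] z 60.1
tape 224 circ [695.5 -47.9] 42.5 mid [701.6 -47. ] z 17.8
brown 59 circ [621.6 377. ] 9.5 mid [622.4 376.3] z 114.0
blue 497 circ [ 720.6 -255.2] 47.1 mid [ 716.4 -251. ] z 69.8
lwell 477 circ [562.1 -92.3] 33.0 mid [562.1 -93.4] z 6.7
gwell 475 circ [ 585.1 -370.9] 32.7 mid [ 584.3 -371. ] z 6.9
spind 47 circ [ 581.9 -292.4] 9.0 mid [ 581.8 -292.8] z 52.4
lrec 1299 rect [556.9  26.1] [118.3  90.5] 89.4 z 6.7
grec 641 rect [ 591.5 -218. ] [76.8 82.7] 0.7 z 6.6
scene0
lacq 1941 rect [545.8  -4.1] [267.7 148.2] 89.9 z 18.8
glueT 2725 rect [ 577.2 -266.5] [263.8 190. ] 76.2 z 18.6
pad 317 rect [674.2 175.3] [43.4 75.5] 3.3 z 30.8
sand 870 rect [ 690.8 -133.6] [102.4  64.4] 80.9 z 32.6
ljar 217 circ [659.5 281.3] 28.3 mid [660.1 280.1] z 60.8
glue_cap 68 circ [694.4  71.7] 11.8 mid [694.4  71.9] z 149.8
glue_body 359 circ [692.7  70.6] 26.2 mid [690.8  67.8] z 60.5
tape 223 circ [695.7 -47.6] 45.9 mid [702.6 -46.4] z 18.4
brown 53 circ [623.8 377. ] 10.3 mid [624.2 377.8] z 111.0
blue 499 circ [ 722.  -254.7] 47.5 mid [ 718.3 -250.1] z 70.4
lwell 504 circ [559.3 -97.7] 58.7 mid [559. -97.] z 7.7
gwell 523 circ [ 580.2 -371.5] 57.9 mid [ 579.9 -370.9] z 7.5
spind 66 circ [ 584.3 -292.2] 9.4 mid [ 583.2 -292. ] z 52.1
lrec 1031 rect [560.1  20.4] [138.5  97.9] 89.9 z 7.8
grec 684 rect [ 570.7 -218.9] [82.8 96.9] 1.5 z 7.7
```

```bash
cat >> meas.py <<'E'
S=dict(lacq=((341,213),(353,213),.013,.023),glueT=(0,(435,208),.013,.023),tape=(0,(341,159),.013,.022),blue=(0,(432,157),.062,.08),lwell=(0,(371,215),.003,.010),gwell=(0,(476,207),.003,.010),lrec=(0,(325,213),.003,.010),grec=(0,(418,209),.003,.010),spind=(0,(449,207),.045,.06),pad=(0,(270,171),.022,.036),sand=(0,(387,165),.024,.038))
def cc(P):
    for n,(_,(u,v),a,b) in S.items():
        m=((P[:,:,2]>a)&(P[:,:,2]<b)).astype(np.uint8); k,l=cv2.connectedComponents(m,connectivity=4)
        if l[v,u]==0: print(n,'seed miss'); continue
        q=(P[l==l[v,u]][:,:2]*1000).astype(np.float32); c,s,an=cv2.minAreaRect(q); e=cv2.minEnclosingCircle(q)
        print(n,len(q),np.round(c,1),np.round(s,1),round(an,1),'| circ',np.round(e[0],1),round(e[1],1))
E
python3 - <<'E'
from meas import *
cc(cloud(load('top0')))
E
```

```text
lacq 1869 [562.6 -16.3] [246.7 102.9] 89.3 | circ [563.7 -16.7] 131.8
glueT 2374 [ 581.8 -289. ] [102.2 248.6] 2.2 | circ [ 581.7 -289. ] 133.5
tape 214 [706.2 -36.4] [53.6 53. ] 1.0 | circ [706.2 -36.6] 28.0
blue 467 [ 706.9 -244.1] [58. 59.] 20.2 | circ [ 707.5 -244.2] 30.2
lwell 460 [562.1 -92.7] [63.4 61.2] 0.5 | circ [562.1 -92.3] 33.0
gwell 457 [ 584.3 -370.9] [63.2 62.3] 0.7 | circ [ 585.1 -370.9] 32.7
lrec 1239 [563.3  26. ] [118.1  77.2] 89.1 | circ [564.2  26.1] 69.6
grec 613 [ 579.6 -218.4] [52.8 82.2] 0.8 | circ [ 578.3 -218.6] 47.7
spind 47 [ 582.4 -292.8] [16.5 16.1] 37.2 | circ [ 581.9 -292.4] 9.0
pad 416 [671.8 172.3] [40.1 69.7] 4.8 | circ [671.1 171.6] 38.7
sand 918 [ 688.6 -135.2] [100.   62.1] 80.6 | circ [ 686.5 -134.7] 56.4
```

```bash
cat >> h.py <<'E'
def plan(*targets):
    "targets (x,y,z mm tip? no: TCP, yaw deg of tool y from world x) -> increments from the current pose"
    s=monitor.sense(); p=s['ee_pos']*1000; q=R.from_quat(s['tcp_rot']); print('at',np.round(p,1),'yaw',np.round(np.degrees(np.arctan2(*q.as_matrix()[1::-1,1])),2),'tilt',np.round(np.degrees(np.arccos(-q.as_matrix()[2,2])),2),'open',s['opening'])
    for x,y,z,w in targets:
        c,d=np.cos(np.radians(w)),np.sin(np.radians(w))
        T=R.from_matrix(np.array([[-d,c,0],[c,d,0],[0,0,-1]]))
        print((x,y,z,w),np.round(np.r_[q.inv().apply(np.array([x,y,z])-p)/200,(q.inv()*T).as_rotvec()/(np.pi/2)],4).tolist())
E
python3 - <<'E'
from h import *
P=cloud(load('top0'));Q=cloud(load('scene0'))
m=np.vstack([P.reshape(-1,3),Q.reshape(-1,3)])
xs=np.arange(.2,1.,.08); ys=np.arange(.8,-.65,-.08)
print('x\\y',np.round(ys,2))
for x in xs: print(round(x,2),[ (lambda k:int(1000*np.percentile(k,98)) if len(k) else -1)(m[(m[:,0]>=x)&(m[:,0]<x+.08)&(m[:,1]<=y)&(m[:,1]>y-.08)&(m[:,2]<.9),2]) for y in ys])
print(R.from_quat(monitor.sense()['tcp_rot']).as_matrix().round(3))
plan((420,430,237,0),(540,260,237,0),(706,-36,237,0))
E
```

```text
x\y [ 0.8   0.72  0.64  0.56  0.48  0.4   0.32  0.24  0.16  0.08  0.   -0.08
 -0.16 -0.24 -0.32 -0.4  -0.48 -0.56 -0.64]
0.2 [5, 248, 459, 336, 162, 161, 145, 111, 153, 155, 140, 141, 182, 186, 183, 72, 61, 4, 81]
0.28 [4, 336, 424, 170, 225, 342, 258, 259, 217, 405, 83, 165, 181, 180, 180, 198, 198, 198, 84]
0.36 [238, 319, 327, 238, 235, 227, 208, 214, 111, 229, 79, 61, 39, 4, 54, 229, 326, 212, 145]
0.44 [239, 328, 328, 356, 235, 4, 4, 39, 41, 39, 19, 22, 59, 48, 4, 227, 226, 294, 292]
0.52 [238, 259, 293, 238, 236, 44, 89, 45, 44, 19, 21, 21, 21, 53, 21, 20, 86, 88, 111]
0.6 [191, 236, 199, 152, 149, 115, 63, 33, 96, 111, 20, 34, 33, 24, 21, 19, 4, 78, 125]
0.68 [3, 20, 5, 4, 4, 25, 25, 32, 116, 151, 21, 35, 72, 72, 66, 61, 26, 75, 3]
0.76 [31, 33, 6, 47, 54, 53, 112, 112, 112, 111, 109, 4, 4, 69, 77, 79, 77, 26, 4]
0.84 [5, 16, 5, 7, 5, 5, 114, 114, 114, 113, 113, 113, 113, 113, 113, 112, 112, 112, 111]
0.92 [5, 18, 27, 5, 5, 3, 3, 113, 113, 113, 114, 114, 114, 114, 114, 113, 113, 112, 113]
[[-0.927  0.374 -0.001]
 [ 0.374  0.927 -0.002]
 [-0.    -0.002 -1.   ]]
at [252.6 625.4 235.6] yaw 68.01 tilt 0.1 open 0.0870891646313465
(420, 430, 237, 0) [-1.1421, -0.5925, -0.0059, -0.001, 0.0007, 0.7556]
(540, 260, 237, 0) [-2.0168, -1.156, -0.0048, -0.001, 0.0007, 0.7556]
(706, -36, 237, 0) [-3.3406, -2.2174, -0.0029, -0.001, 0.0007, 0.7556]
```

Run:
```python
from h import *
m=np.vstack([cloud(load(f)).reshape(-1,3) for f in('top0','scene0')])
k=m[(m[:,2]>.13)&(m[:,2]<.8)&(m[:,0]>.38)&(m[:,0]<.62)&(m[:,1]<-.28)&(m[:,1]>-.62)]
for y in np.arange(-.3,-.6,-.03):
    j=k[(k[:,1]<=y)&(k[:,1]>y-.03)]
    if len(j): print(round(y,2),'max x',j[:,0].max().round(3),'z there',j[j[:,0].argmax(),2].round(3),'zmax',j[:,2].max().round(3))
```

```text
-0.39 max x 0.444 z there 0.189 zmax 0.201
-0.42 max x 0.471 z there 0.198 zmax 0.224
-0.45 max x 0.481 z there 0.182 zmax 0.233
-0.48 max x 0.487 z there 0.196 zmax 0.329
-0.51 max x 0.487 z there 0.196 zmax 0.308
-0.54 max x 0.476 z there 0.197 zmax 0.231
-0.57 max x 0.453 z there 0.197 zmax 0.212
```

>>> apply_moves --increments '[0, 0, -0.2, 0, 0, 0, 0, 0, -0.5, 0, 0, 0, 0, 0, -0.8, 0, 0, 0, 0, 0, -1, 0, 0, 0, 0, 0, -1, 0, 0, 0.1, -0.2, -0.1, -1, 0, 0, 0.2, -0.4, -0.25, -1, 0, 0, 0.3, -0.65, -0.4, -1, 0, 0, 0.4, -0.9, -0.55, -1, 0, 0, 0.5, -1, -0.6, -1, 0, 0, 0.6, -1, -0.6, -1, 0, 0, 0.7, -1, -0.6, -1, 0, 0, 0.7556, -1, -0.6, -1, 0, 0, 0.7556]' --gripper 1

```text
clock: 1.4
ee_pos: [0.3933, 0.4393, 0.4362]
tcp_rot: [0.707, 0.707, -0.0, 0.0]
contact_force: [-0.4, -0.4, -0.2]
opening: 0.0868
gripper_force: 0.0
```

>>> apply_moves --increments '[-0.15, 0.1, 0, 0, 0, 0, -0.35, 0.25, 0, 0, 0, 0, -0.55, 0.4, 0, 0, 0, 0, -0.75, 0.55, 0, 0, 0, 0, -1, 0.7, 0, 0, 0, 0]'

```text
clock: 1.9
ee_pos: [0.5298, 0.2458, 0.4361]
tcp_rot: [0.705, 0.709, -0.0, -0.0]
contact_force: [1.5, 0.9, 0.0]
opening: 0.0873
gripper_force: 0.0
```

>>> apply_moves --increments '[-0.2, 0.12, 0.1, 0, 0, 0, -0.4, 0.25, 0.2, 0, 0, 0, -0.6, 0.4, 0.4, 0, 0, 0, -0.8, 0.55, 0.6, 0, 0, 0, -1, 0.7, 0.75, 0, 0, 0, -1, 0.7, 0.75, 0, 0, 0]'

```text
clock: 2.5
ee_pos: [0.6693, 0.0448, 0.2839]
tcp_rot: [0.706, 0.708, -0.001, -0.001]
contact_force: [-0.9, 1.0, 0.2]
opening: 0.0868
gripper_force: 0.0
```

Run:
```python
from h import *
plan((706,-36,250,0),(706,-36,120,0),(706,-36,17,0))
```

```text
at [669.3  44.8 283.9] yaw 0.14 tilt 0.16 open 0.08681715049645224
(706, -36, 250, 0) [-0.4044, 0.1831, 0.1697, -0.0017, 0.0007, 0.0016]
(706, -36, 120, 0) [-0.4037, 0.1848, 0.8197, -0.0017, 0.0007, 0.0016]
(706, -36, 17, 0) [-0.4032, 0.1862, 1.3347, -0.0017, 0.0007, 0.0016]
```

>>> apply_moves --increments '[-0.2, 0.1, 0, 0, 0, 0, -0.4, 0.185, 0.1, 0, 0, 0, -0.4, 0.185, 0.3, 0, 0, 0, -0.4, 0.185, 0.55, 0, 0, 0, -0.4, 0.185, 0.7, 0, 0, 0, -0.4, 0.185, 0.8, 0, 0, 0, -0.4, 0.185, 0.8, 0, 0, 0, -0.4, 0.185, 0.8, 0, 0, 0]'

```text
clock: 3.3
ee_pos: [0.7062, -0.0328, 0.1266]
tcp_rot: [0.706, 0.708, -0.0, -0.0]
contact_force: [1.2, -0.5, 0.8]
opening: 0.087
gripper_force: 0.0
```

Run:
```python
from h import *
plan((706,-36,17,0))
d=grab('wrist','w1'); print(d['K'].tolist(),np.round(d['mount'],4).tolist())
```

```text
at [706.2 -32.8 126.6] yaw 0.13 tilt 0.02 open 0.08700826518660201
(706, -36, 17, 0) [-0.0162, -0.001, 0.5479, -0.0002, -0.0, 0.0015]
[[309.70691628693146, 0.0, 321.958920439895], [0.0, 309.70691628693146, 199.1667747532181], [0.0, 0.0, 1.0]] [[-0.0006, -0.97, -0.2431, 0.0655], [1.0, -0.0005, -0.0004, -0.0002], [0.0003, -0.2431, 0.97, -0.1479], [0.0, 0.0, 0.0, 1.0]]
```

View pics/w1.png

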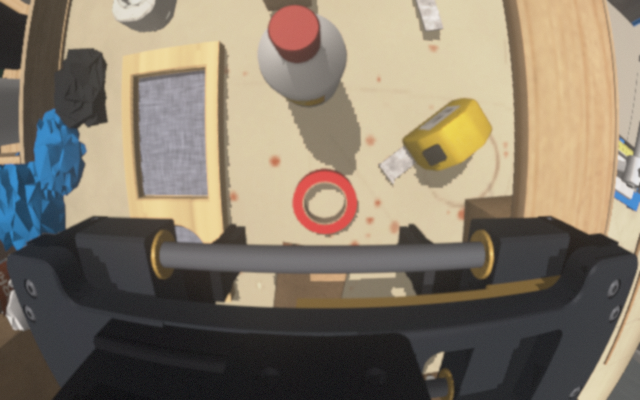

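>>> apply_moves --increments '[-0.012, 0.005, 0.2, 0, 0, 0, -0.012, 0.005, 0.35, 0, 0, 0, -0.012, 0.005, 0.45, 0, 0, 0, -0.012, 0.005, 0.52, 0, 0, 0, -0.012, 0.005, 0.543, 0, 0, 0, -0.012, 0.005, 0.543, 0, 0, 0, -0.012, 0.005, 0.543, 0, 0, 0]'

```text
clock: 4.05
ee_pos: [0.7082, -0.0356, 0.0195]
tcp_rot: [0.707, 0.707, 0.001, 0.001]
contact_force: [-0.0, 0.6, 0.7]
opening: 0.087
gripper_force: 0.0
```

>>> apply_moves --increments '[0, 0, 0, 0, 0, 0, 0, 0, 0, 0, 0, 0, 0, 0, 0, 0, 0, 0, 0, 0, 0, 0, 0, 0, 0, 0, 0, 0, 0, 0, 0, 0, 0, 0, 0, 0, 0, 0, 0, 0, 0, 0, 0, 0, 0, 0, 0, 0, 0, 0, 0, 0, 0, 0, 0, 0, 0, 0, 0, 0]' --gripper 0 --newtons 15

```text
clock: 5.05
ee_pos: [0.7072, -0.0354, 0.0181]
tcp_rot: [0.707, 0.707, 0.0, 0.0]
contact_force: [0.5, -0.9, 2.3]
opening: 0.0554
gripper_force: 15.0
```

>>> apply_moves --increments '[0, 0, -0.1, 0, 0, 0, 0, 0, -0.25, 0, 0, 0, 0, 0, -0.4, 0, 0, 0, 0, 0, -0.5, 0, 0, 0, -0.1, -0.1, -0.55, 0, 0, 0, -0.25, -0.2, -0.55, 0, 0, 0, -0.4, -0.3, -0.55, 0, 0, 0, -0.55, -0.4, -0.55, 0, 0, 0, -0.7, -0.5, -0.55, 0, 0, 0, -0.85, -0.58, -0.55, 0, 0, 0, -1, -0.62, -0.55, 0, 0, 0, -1, -0.625, -0.55, 0, 0, 0, -1, -0.625, -0.55, 0, 0, 0]'

```text
clock: 6.35
ee_pos: [0.5813, -0.2361, 0.1277]
tcp_rot: [0.708, 0.706, -0.0, -0.0]
contact_force: [0.7, 1.5, -1.0]
opening: 0.0555
gripper_force: 15.0
```

Run:
```python
from h import *
plan((582,-294,126,1.8))
d=grab('wrist','w2')
```

```text
at [ 581.3 -236.1  127.7] yaw -0.12 tilt 0.05 open 0.05546495276179198
(582, -294, 126, 1.8) [-0.2894, 0.0039, 0.0082, -0.0004, -0.0003, -0.0213]
```

View pics/w2.png

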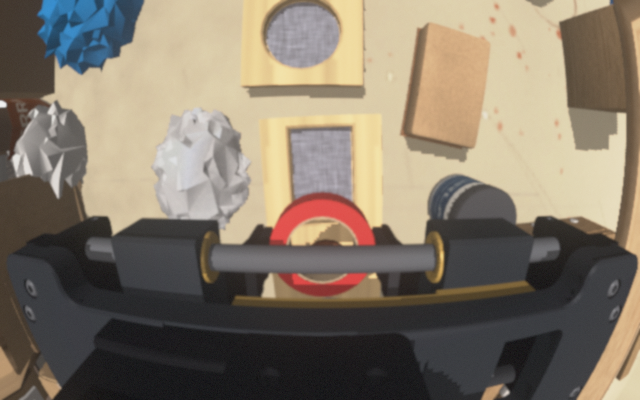

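>>> apply_moves --increments '[-0.1, 0.003, 0, 0, 0, 0, -0.2, 0.003, 0, 0, 0, 0, -0.27, 0.003, 0, 0, 0, 0, -0.29, 0.003, 0, 0, 0, 0, -0.29, 0.003, 0, 0, 0, 0, -0.29, 0.003, 0.1, 0, 0, 0, -0.29, 0.003, 0.2, 0, 0, 0, -0.29, 0.003, 0.28, 0, 0, 0, -0.29, 0.003, 0.34, 0, 0, 0, -0.29, 0.003, 0.38, 0, 0, 0, -0.29, 0.003, 0.4, 0, 0, 0, -0.29, 0.003, 0.41, 0, 0, 0, -0.29, 0.003, 0.42, 0, 0, 0, -0.29, 0.003, 0.425, 0, 0, 0, -0.29, 0.003, 0.425, 0, 0, 0]'

```text
clock: 7.9
ee_pos: [0.5828, -0.2936, 0.0432]
tcp_rot: [0.707, 0.707, 0.0, 0.0]
contact_force: [-0.3, 0.1, -1.3]
opening: 0.0553
gripper_force: 15.0
```

>>> apply_moves --increments '[0, 0, 0, 0, 0, 0, 0, 0, 0, 0, 0, 0, 0, 0, 0, 0, 0, 0, 0, 0, 0, 0, 0, 0, 0, 0, 0, 0, 0, 0, 0, 0, -0.05, 0, 0, 0, 0, 0, -0.15, 0, 0, 0, 0, 0, -0.3, 0, 0, 0, 0, 0, -0.5, 0, 0, 0, 0.1, 0, -0.7, 0, 0, 0, 0.3, 0, -0.8, 0, 0, 0, 0.5, 0, -0.8, 0, 0, 0, 0.75, 0, -0.8, 0, 0, 0, 1, 0, -0.8, 0, 0, 0]' --gripper 1

```text
clock: 9.3
ee_pos: [0.5825, -0.0922, 0.2042]
tcp_rot: [0.708, 0.707, 0.001, 0.001]
contact_force: [1.2, 1.0, -0.1]
opening: 0.0868
gripper_force: 0.0
```

>>> apply_moves --increments '[0.22, 0, 0, 0, 0, 0, 0.45, 0.05, 0, 0, 0, 0, 0.7, 0.12, 0, 0, 0, 0, 0.9, 0.22, 0, 0, 0, 0, 1, 0.3, 0, 0, 0, 0, 1, 0.35, 0, 0, 0, 0]'

```text
clock: 9.9
ee_pos: [0.6532, 0.1121, 0.2032]
tcp_rot: [0.704, 0.71, 0.001, -0.001]
contact_force: [0.2, -0.4, 0.2]
opening: 0.0871
gripper_force: 0.0
```

Run:
```python
from h import *
plan((672,172,100,5),(672,172,31,5))
cc(cloud(grab('top','top1'))) if 0 else None
grab('wrist','w3')
```

```text
at [653.2 112.1 203.2] yaw 0.43 tilt 0.14 open 0.08713447371957538
(672, 172, 100, 5) [0.2978, 0.096, 0.5168, 0.0004, -0.0015, -0.0508]
(672, 172, 31, 5) [0.297, 0.0958, 0.8618, 0.0004, -0.0015, -0.0508]
```

>>> apply_moves --increments '[0.12, 0.05, 0, 0, 0, 0, 0.25, 0.09, 0, 0, 0, -0.03, 0.3, 0.096, 0.1, 0, 0, -0.05, 0.3, 0.096, 0.25, 0, 0, -0.05, 0.3, 0.096, 0.4, 0, 0, -0.05, 0.3, 0.096, 0.5, 0, 0, -0.05, 0.3, 0.096, 0.5, 0, 0, -0.05, 0.3, 0.096, 0.5, 0, 0, -0.05, 0.3, 0.096, 0.5, 0, 0, -0.05]'

```text
clock: 10.85
ee_pos: [0.673, 0.1655, 0.105]
tcp_rot: [0.679, 0.734, 0.001, 0.001]
contact_force: [-0.0, -0.2, -0.1]
opening: 0.0868
gripper_force: 0.0
```

Run:
```python
from h import *
plan((672,172,31,5))
```

```text
at [673.  165.5 105. ] yaw 4.42 tilt 0.18 open 0.08676044379932532
(672, 172, 31, 5) [0.0326, -0.0038, 0.3699, 0.002, -0.0001, -0.0064]
```

>>> apply_moves --increments '[0.032, -0.004, 0.05, 0, 0, -0.005, 0.032, -0.004, 0.2, 0, 0, -0.005, 0.032, -0.004, 0.3, 0, 0, -0.005, 0.032, -0.004, 0.35, 0, 0, -0.005, 0.032, -0.004, 0.37, 0, 0, -0.005, 0.032, -0.004, 0.37, 0, 0, -0.005, 0.032, -0.004, 0.37, 0, 0, -0.005]'

```text
clock: 11.55
ee_pos: [0.6714, 0.173, 0.0301]
tcp_rot: [0.676, 0.737, 0.001, 0.001]
contact_force: [0.0, -0.5, 0.7]
opening: 0.087
gripper_force: 0.0
```

>>> apply_moves --increments '[0, 0, 0, 0, 0, 0, 0, 0, 0, 0, 0, 0, 0, 0, 0, 0, 0, 0, 0, 0, 0, 0, 0, 0, 0, 0, 0, 0, 0, 0, 0, 0, 0, 0, 0, 0, 0, 0, 0, 0, 0, 0, 0, 0, 0, 0, 0, 0, 0, 0, 0, 0, 0, 0, 0, 0, -0.1, 0, 0, 0, 0, 0, -0.3, 0, 0, 0, 0, 0, -0.55, 0, 0, 0, 0, 0, -0.8, 0, 0, 0, 0, 0, -0.95, 0, 0, 0, 0, 0, -1, 0, 0, 0, 0, 0, -1, 0, 0, 0]' --gripper 0 --newtons 25

```text
clock: 13.15
ee_pos: [0.6709, 0.1729, 0.2302]
tcp_rot: [0.676, 0.737, 0.001, 0.0]
contact_force: [-0.1, -0.3, -1.1]
opening: 0.0402
gripper_force: 25.0
```

Run:
```python
from h import *
plan((600,60,231,2),(580,-110,231,2),(579.5,-217.5,231,2))
grab('wrist','w3')
```

```text
at [670.9 172.9 230.2] yaw 4.96 tilt 0.14 open 0.040158386808260296
(600, 60, 231, 2) [-0.5317, -0.4021, -0.0054, 0.0015, -0.0006, 0.0329]
(580, -110, 231, 2) [-1.3699, -0.5752, -0.0065, 0.0015, -0.0006, 0.0329]
(579.5, -217.5, 231, 2) [-1.9052, -0.6242, -0.007, 0.0015, -0.0006, 0.0329]
```

View pics/w3.png

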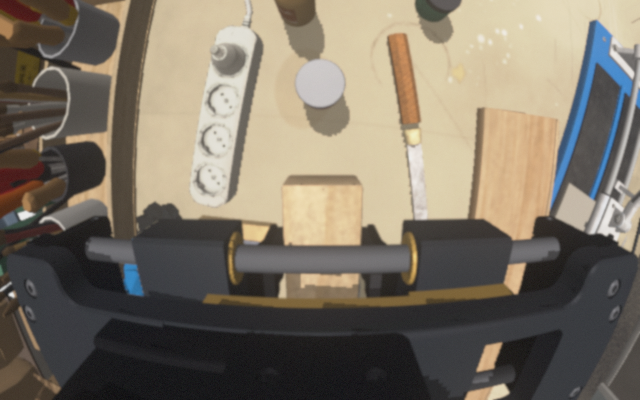

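>>> apply_moves --increments '[-0.1, -0.08, 0, 0, 0, 0.01, -0.25, -0.2, 0, 0, 0, 0.033, -0.42, -0.32, 0, 0, 0, 0.033, -0.6, -0.41, 0, 0, 0, 0.033, -0.8, -0.46, 0, 0, 0, 0.033, -0.95, -0.49, 0, 0, 0, 0.033, -1, -0.5, 0, 0, 0, 0.033, -1, -0.5, 0, 0, 0, 0.033, -1, -0.5, 0, 0, 0, 0.033]'

```text
clock: 14.1
ee_pos: [0.588, -0.033, 0.2276]
tcp_rot: [0.694, 0.72, -0.0, -0.001]
contact_force: [-0.5, 0.2, 0.2]
opening: 0.0398
gripper_force: 25.0
```

Run:
```python
from h import *
plan((579.5,-217.5,231,2))
```

```text
at [588.  -33.  227.6] yaw 2.1 tilt 0.14 open 0.03980645160013861
(579.5, -217.5, 231, 2) [-0.9205, -0.0762, -0.0181, -0.0014, -0.0007, 0.0012]
```

>>> apply_moves --increments '[-0.15, 0, 0, 0, 0, 0, -0.35, -0.03, 0, 0, 0, 0, -0.55, -0.05, 0, 0, 0, 0, -0.75, -0.07, 0, 0, 0, 0, -0.88, -0.076, 0, 0, 0, 0, -0.92, -0.076, 0.1, 0, 0, 0, -0.92, -0.076, 0.25, 0, 0, 0, -0.92, -0.076, 0.4, 0, 0, 0, -0.92, -0.076, 0.55, 0, 0, 0, -0.92, -0.076, 0.65, 0, 0, 0, -0.92, -0.076, 0.7, 0, 0, 0, -0.92, -0.076, 0.7, 0, 0, 0, -0.92, -0.076, 0.7, 0, 0, 0]'

```text
clock: 15.4
ee_pos: [0.5803, -0.2188, 0.0894]
tcp_rot: [0.694, 0.72, 0.0, 0.0]
contact_force: [0.6, -0.0, -0.2]
opening: 0.0396
gripper_force: 25.0
```

Run:
```python
from h import *
plan((579.5,-217.5,38,2))
grab('wrist','w4')
```

```text
at [ 580.3 -218.8   89.4] yaw 2.06 tilt 0.06 open 0.039638998347173944
(579.5, -217.5, 38, 2) [0.0067, -0.0042, 0.2572, 0.0007, 0.0, 0.0007]
```

View pics/w4.png

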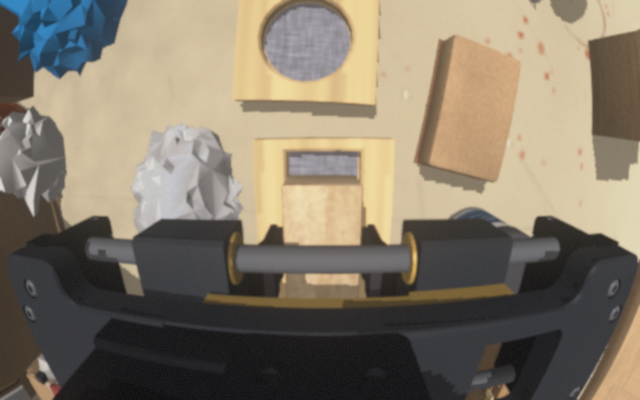

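>>> apply_moves --increments '[0.006, -0.004, 0.08, 0, 0, 0, 0.006, -0.004, 0.15, 0, 0, 0, 0.006, -0.004, 0.2, 0, 0, 0, 0.006, -0.004, 0.23, 0, 0, 0, 0.006, -0.004, 0.25, 0, 0, 0, 0.006, -0.004, 0.257, 0, 0, 0, 0.006, -0.004, 0.257, 0, 0, 0]'

```text
clock: 16.15
ee_pos: [0.5786, -0.2184, 0.0376]
tcp_rot: [0.695, 0.719, 0.0, 0.0]
contact_force: [-0.3, -0.3, -0.3]
opening: 0.0398
gripper_force: 25.0
```

>>> apply_moves --increments '[0, 0, 0, 0, 0, 0, 0, 0, 0, 0, 0, 0, 0, 0, 0, 0, 0, 0, 0, 0, 0, 0, 0, 0, 0, 0, 0, 0, 0, 0, 0, 0, -0.05, 0, 0, 0, 0, 0, -0.2, 0, 0, 0, 0, 0, -0.4, 0, 0, 0, 0, 0, -0.65, 0, 0, 0, 0, 0, -0.85, 0, 0, 0, 0.2, 0, -1, 0, 0, 0, 0.4, 0, -1, 0, 0, 0, 0.6, 0, -1, 0, 0, 0, 0.8, 0, -1, 0, 0, 0, 0.9, 0, -1, 0, 0, 0, 0.9, 0, -1, 0, 0, 0]' --gripper 1

```text
clock: 17.75
ee_pos: [0.5723, -0.0341, 0.238]
tcp_rot: [0.692, 0.722, 0.001, -0.001]
contact_force: [-0.1, -0.4, -0.2]
opening: 0.0874
gripper_force: 0.0
```

Run:
```python
from h import *
plan((693,71,238,0),(693,71,145,0))
P=cloud(grab('wrist','w5')) if 0 else None
T=grab('top','top1')
```

```text
at [572.3 -34.1 238. ] yaw 2.37 tilt 0.12 open 0.08735515569102086
(693, 71, 238, 0) [0.5003, 0.6249, 0.0015, 0.0002, -0.0013, 0.0263]
(693, 71, 145, 0) [0.4993, 0.6247, 0.4665, 0.0002, -0.0013, 0.0263]
```

>>> apply_moves --increments '[0.15, 0.2, 0, 0, 0, 0.01, 0.3, 0.4, 0, 0, 0, 0.026, 0.44, 0.55, 0, 0, 0, 0.026, 0.5, 0.625, 0, 0, 0, 0.026, 0.5, 0.625, 0, 0, 0, 0.026, 0.5, 0.625, 0, 0, 0, 0.026, 0.5, 0.625, 0, 0, 0, 0.026]'

```text
clock: 18.5
ee_pos: [0.6931, 0.0627, 0.2379]
tcp_rot: [0.711, 0.704, -0.001, 0.0]
contact_force: [-0.6, -0.5, -0.5]
opening: 0.0869
gripper_force: 0.0
```

```bash
cat >> h.py <<'E'
def wray(d,u,v,z,p,q):
    "world point at height z (m) seen at pixel u,v of wrist image"
    a=np.array([u-d['K'][0,2],v-d['K'][1,2]]); r=np.hypot(*a); t=r/d['K'][0,0]
    c=np.r_[a/max(r,1e-9)*np.sin(t),np.cos(t)]; M=d['mount']; Q=R.from_quat(q)
    o=p+Q.apply(M[:3,3]); k=Q.apply(M[:3,:3]@c); return o+k*(z-o[2])/k[2]
E
python3 - <<'E'
from h import *
plan((693,71.5,143,0))
s=monitor.sense(); d=grab('wrist','w5'); im=d['image'].astype(int)
m=((im[:,:,0]>110)&(im[:,:,1]<70)&(im[:,:,2]<70)).astype(np.uint8)
n,l,st,ce=cv2.connectedComponentsWithStats(m)
for i in range(1,n):
    if st[i,4]>150: print(st[i],ce[i].round(1),(1000*wray(d,*ce[i],.15,s['ee_pos'],s['tcp_rot'])).round(1),d['depth'][int(ce[i][1]),int(ce[i][0])])
E
```

```text
at [693.1  62.7 237.9] yaw -0.57 tilt 0.07 open 0.08685869970244682
(693, 71.5, 143, 0) [0.0447, -0.0008, 0.4747, -0.0001, 0.0008, -0.0063]
```

View pics/w5.png

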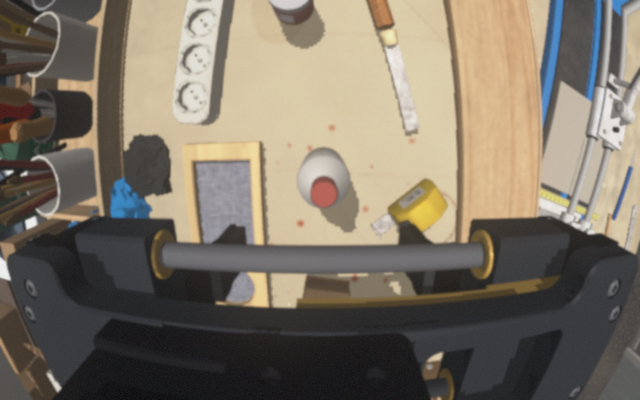

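>>> apply_moves --increments '[0.0465, 0.0035, 0.05, 0, 0, -0.006, 0.0465, 0.0035, 0.15, 0, 0, -0.006, 0.0465, 0.0035, 0.27, 0, 0, -0.006, 0.0465, 0.0035, 0.37, 0, 0, -0.006, 0.0465, 0.0035, 0.43, 0, 0, -0.006, 0.0465, 0.0035, 0.46, 0, 0, -0.006, 0.0465, 0.0035, 0.475, 0, 0, -0.006, 0.0465, 0.0035, 0.475, 0, 0, -0.006, 0.0465, 0.0035, 0.475, 0, 0, -0.006]'

```text
clock: 19.45
ee_pos: [0.6951, 0.0751, 0.1435]
tcp_rot: [0.706, 0.708, 0.001, 0.0]
contact_force: [-0.2, 0.4, 0.1]
opening: 0.087
gripper_force: 0.0
```

>>> apply_moves --increments '[0, 0, 0, 0, 0, 0, 0, 0, 0, 0, 0, 0, 0, 0, 0, 0, 0, 0, 0, 0, 0, 0, 0, 0, 0, 0, 0, 0, 0, 0, 0, 0, 0, 0, 0, 0, 0, 0, 0, 0, 0, 0, 0, 0, 0, 0, 0, 0, 0, 0, 0, 0, 0, 0, 0, 0, 0, 0, 0, 0, 0, 0, 0, 0, 0, 0, 0, 0, 0, 0, 0, 0, 0, 0, 0, 0, 0, 0, 0, 0, 0, 0, 0, 0, 0, 0, 0, 0, 0, 0]' --gripper 0 --newtons 45

```text
clock: 20.95
ee_pos: [0.6944, 0.0752, 0.1425]
tcp_rot: [0.706, 0.708, -0.0, -0.0]
contact_force: [0.2, -0.7, 0.4]
opening: 0.0208
gripper_force: 45.0
```

>>> apply_moves --increments '[0, 0, -0.03, 0, 0, 0, 0, 0, -0.08, 0, 0, 0, 0, 0, -0.15, 0, 0, 0, 0, 0, -0.23, 0, 0, 0, 0, 0, -0.32, 0, 0, 0, 0, 0, -0.4, 0, 0, 0, 0, 0, -0.45, 0, 0, 0, 0, 0, -0.48, 0, 0, 0, 0, 0, -0.5, 0, 0, 0, 0, 0, -0.5, 0, 0, 0, 0, 0, -0.5, 0, 0, 0]'

```text
clock: 22.05
ee_pos: [0.6941, 0.0752, 0.2418]
tcp_rot: [0.706, 0.708, -0.001, -0.0]
contact_force: [-0.1, 0.6, -3.0]
opening: 0.0205
gripper_force: 45.0
```

Run:
```python
from h import *
plan((600,-130,243,0),(584.3,-370.5,243,0))
d=grab('scene','s2'); cv2.imwrite('pics/s2c.png',cv2.resize(d['image'][90:340,200:520,::-1],None,fx=2,fy=2))
```

```text
at [694.1  75.2 241.8] yaw 0.18 tilt 0.08 open 0.020500070619735654
(600, -130, 243, 0) [-1.0243, -0.4736, -0.0054, -0.0009, 0.0001, 0.002]
(584.3, -370.5, 243, 0) [-2.2265, -0.556, -0.0051, -0.0009, 0.0001, 0.002]
```

View pics/s2c.png

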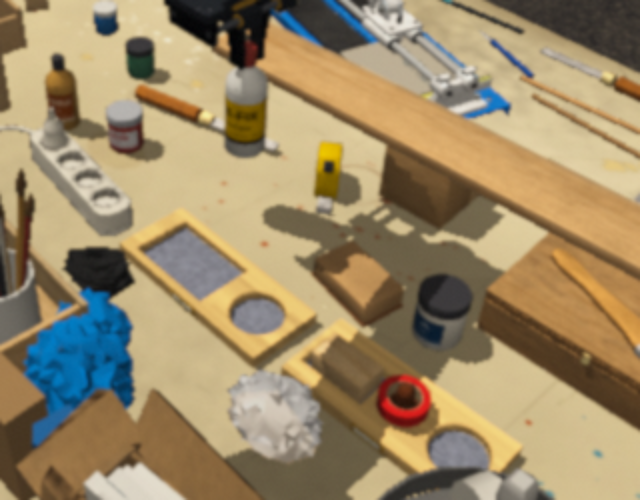

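>>> apply_moves --increments '[-0.01, -0.005, 0, 0, 0, 0, -0.03, -0.015, 0, 0, 0, 0, -0.07, -0.03, 0, 0, 0, 0, -0.13, -0.06, 0, 0, 0, 0, -0.2, -0.09, 0, 0, 0, 0, -0.28, -0.125, 0, 0, 0, 0, -0.36, -0.16, 0, 0, 0, 0, -0.44, -0.2, 0, 0, 0, 0, -0.52, -0.24, 0, 0, 0, 0, -0.6, -0.28, 0, 0, 0, 0, -0.68, -0.32, 0, 0, 0, 0, -0.76, -0.36, 0, 0, 0, 0, -0.84, -0.4, 0, 0, 0, 0, -0.92, -0.43, 0, 0, 0, 0, -1, -0.46, 0, 0, 0, 0]'

```text
clock: 23.6
ee_pos: [0.6026, -0.1265, 0.2426]
tcp_rot: [0.706, 0.708, 0.0, 0.0]
contact_force: [-0.4, -0.5, -3.5]
opening: 0.0207
gripper_force: 45.0
```

>>> apply_moves --increments '[-0.08, -0.02, 0, 0, 0, 0, -0.16, -0.035, 0, 0, 0, 0, -0.24, -0.05, 0, 0, 0, 0, -0.32, -0.06, 0, 0, 0, 0, -0.4, -0.07, 0, 0, 0, 0, -0.48, -0.075, 0, 0, 0, 0, -0.56, -0.08, 0, 0, 0, 0, -0.64, -0.085, 0, 0, 0, 0, -0.72, -0.09, 0, 0, 0, 0, -0.8, -0.09, 0, 0, 0, 0, -0.87, -0.09, 0, 0, 0, 0, -0.93, -0.09, 0, 0, 0, 0, -0.97, -0.09, 0, 0, 0, 0, -1, -0.09, 0, 0, 0, 0, -1, -0.09, 0, 0, 0, 0, -1, -0.09, 0, 0, 0, 0]'

```text
clock: 25.2
ee_pos: [0.586, -0.3246, 0.2424]
tcp_rot: [0.706, 0.708, 0.0, -0.0]
contact_force: [0.0, -0.4, -2.7]
opening: 0.0204
gripper_force: 45.0
```

Run:
```python
from h import *
plan((584.3,-368,243,0),(584.3,-368,150,0))
```

```text
at [ 586.  -324.6  242.4] yaw 0.22 tilt 0.05 open 0.02042013479053649
(584.3, -368, 243, 0) [-0.2171, -0.0093, -0.0032, 0.0, -0.0005, 0.0025]
(584.3, -368, 150, 0) [-0.2175, -0.0093, 0.4618, 0.0, -0.0005, 0.0025]
```

>>> apply_moves --increments '[-0.04, -0.002, 0, 0, 0, 0, -0.09, -0.005, 0, 0, 0, 0, -0.14, -0.009, 0, 0, 0, 0, -0.19, -0.009, 0, 0, 0, 0, -0.217, -0.009, 0, 0, 0, 0, -0.217, -0.009, 0.03, 0, 0, 0, -0.217, -0.009, 0.1, 0, 0, 0, -0.217, -0.009, 0.18, 0, 0, 0, -0.217, -0.009, 0.26, 0, 0, 0, -0.217, -0.009, 0.32, 0, 0, 0, -0.217, -0.009, 0.36, 0, 0, 0, -0.217, -0.009, 0.37, 0, 0, 0, -0.217, -0.009, 0.37, 0, 0, 0]'

```text
clock: 26.5
ee_pos: [0.5842, -0.3686, 0.1683]
tcp_rot: [0.706, 0.708, -0.0, -0.0]
contact_force: [-0.8, -0.6, -3.1]
opening: 0.0205
gripper_force: 45.0
```

Run:
```python
from h import *
plan((584.3,-368,149,0))
d=grab('scene','s3'); a=d['image'][200:380,330:530,::-1]
w=grab('wrist','w6')['image'][:,:,::-1][120:380,140:500]
b=cv2.resize(a,None,fx=2,fy=2); h=max(b.shape[0],w.shape[0]); o=np.zeros((h,b.shape[1]+w.shape[1],3),np.uint8); o[:b.shape[0],:b.shape[1]]=b; o[:w.shape[0],b.shape[1]:]=w
cv2.imwrite('pics/c3.png',o)
```

```text
at [ 584.2 -368.6  168.3] yaw 0.19 tilt 0.01 open 0.02046911525160305
(584.3, -368, 149, 0) [0.0032, 0.0006, 0.0967, -0.0001, -0.0, 0.0021]
```

View pics/c3.png

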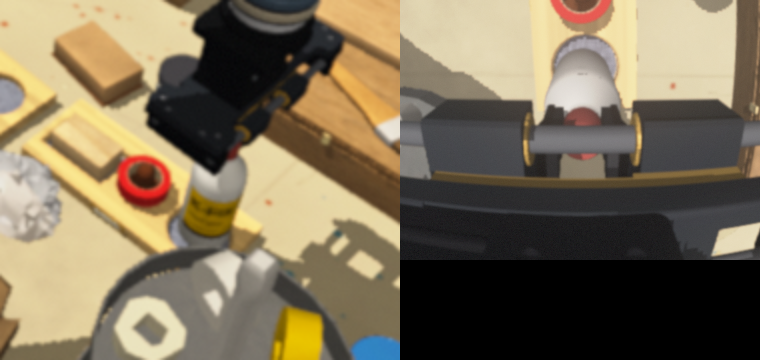

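>>> apply_moves --increments '[0.003, 0, 0.02, 0, 0, 0, 0.003, 0, 0.04, 0, 0, 0, 0.003, 0, 0.06, 0, 0, 0, 0.003, 0, 0.075, 0, 0, 0, 0.003, 0, 0.085, 0, 0, 0, 0.003, 0, 0.092, 0, 0, 0, 0.003, 0, 0.098, 0, 0, 0, 0.003, 0, 0.098, 0, 0, 0, 0.003, 0, 0.098, 0, 0, 0]'

```text
clock: 27.5
ee_pos: [0.5842, -0.368, 0.149]
tcp_rot: [0.706, 0.708, 0.0, 0.0]
contact_force: [0.1, 0.5, -3.1]
opening: 0.0203
gripper_force: 45.0
```

>>> apply_moves --increments '[0, 0, 0.004, 0, 0, 0, 0, 0, 0.007, 0, 0, 0, 0, 0, 0.007, 0, 0, 0, 0, 0, 0.007, 0, 0, 0]'

```text
clock: 27.9
ee_pos: [0.5845, -0.3684, 0.1485]
tcp_rot: [0.706, 0.708, 0.0, 0.001]
contact_force: [-0.7, 0.2, 4.7]
opening: 0.0209
gripper_force: 45.0
```

>>> apply_moves --increments '[0, 0, 0, 0, 0, 0, 0, 0, 0, 0, 0, 0, 0, 0, 0, 0, 0, 0, 0, 0, 0, 0, 0, 0, 0, 0, 0, 0, 0, 0, 0, 0, -0.03, 0, 0, 0, 0, 0, -0.1, 0, 0, 0, 0, 0, -0.2, 0, 0, 0, 0, 0, -0.35, 0, 0, 0, 0, 0, -0.45, 0, 0, 0, 0.15, 0.05, -0.5, 0, 0, 0, 0.35, 0.15, -0.5, 0, 0, 0.03, 0.55, 0.25, -0.5, 0, 0, 0.07, 0.75, 0.4, -0.5, 0, 0, 0.105, 0.95, 0.5, -0.5, 0, 0, 0.105, 1, 0.52, -0.5, 0, 0, 0.105, 1, 0.52, -0.5, 0, 0, 0.105, 1, 0.52, -0.5, 0, 0, 0.105]' --gripper 1

```text
clock: 29.7
ee_pos: [0.6868, -0.1697, 0.2484]
tcp_rot: [0.762, 0.647, -0.0, 0.001]
contact_force: [0.2, -0.4, -0.6]
opening: 0.0868
gripper_force: 0.0
```

Run:
```python
from h import *
plan((689,-135,120,-9.4))
P=cloud(grab('top','top2'))
from meas import *
m=P.reshape(-1,3); k=m[(abs(m[:,0]-.584)<.04)&(abs(m[:,1]+.371)<.04)&(m[:,2]>.148)&(m[:,2]<.175)]; print(len(k),k.mean(0).round(4))
```

```text
at [ 686.8 -169.7  248.4] yaw -9.37 tilt 0.1 open 0.08676627714556884
(689, -135, 120, -9.4) [0.174, -0.0176, 0.6418, 0.0004, 0.001, 0.0004]
0 [nan nan nan]<stdin>:5: RuntimeWarning: Mean of empty slice.
  ret = um.true_divide(
```

>>> apply_moves --increments '[0.08, 0, 0.1, 0, 0, 0, 0.17, -0.018, 0.25, 0, 0, 0, 0.174, -0.018, 0.4, 0, 0, 0, 0.174, -0.018, 0.55, 0, 0, 0, 0.174, -0.018, 0.64, 0, 0, 0, 0.174, -0.018, 0.64, 0, 0, 0, 0.174, -0.018, 0.64, 0, 0, 0]'

```text
clock: 30.45
ee_pos: [0.6893, -0.1351, 0.1204]
tcp_rot: [0.763, 0.647, -0.0, 0.001]
contact_force: [0.8, -0.2, 0.4]
opening: 0.087
gripper_force: 0.0
```

Run:
```python
from h import *
plan((689,-135,30,-9.4)); grab('wrist','w7')
```

```text
at [ 689.3 -135.1  120.4] yaw -9.43 tilt 0.07 open 0.08703060091436543
(689, -135, 30, -9.4) [0.0006, -0.0018, 0.4521, 0.0005, 0.0005, -0.0003]
```

View pics/w7.png

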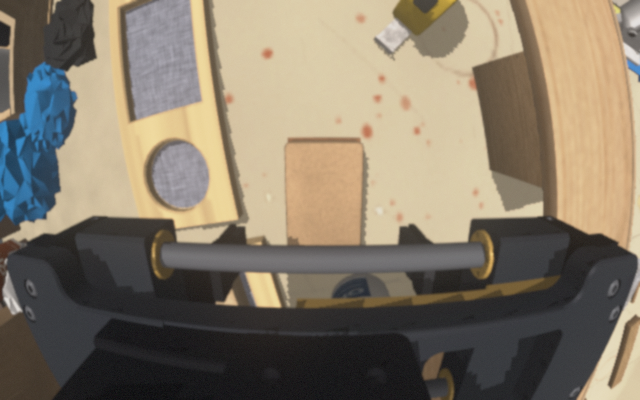

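>>> apply_moves --increments '[0, 0, 0.1, 0, 0, 0, 0, 0, 0.25, 0, 0, 0, 0, 0, 0.37, 0, 0, 0, 0, 0, 0.43, 0, 0, 0, 0, 0, 0.452, 0, 0, 0, 0, 0, 0.452, 0, 0, 0, 0, 0, 0.452, 0, 0, 0]'

```text
clock: 31.2
ee_pos: [0.6906, -0.1332, 0.0308]
tcp_rot: [0.762, 0.648, 0.001, 0.001]
contact_force: [-0.0, 0.3, 0.5]
opening: 0.0868
gripper_force: 0.0
```

>>> apply_moves --increments '[0, 0, 0, 0, 0, 0, 0, 0, 0, 0, 0, 0, 0, 0, 0, 0, 0, 0, 0, 0, 0, 0, 0, 0, 0, 0, 0, 0, 0, 0, 0, 0, 0, 0, 0, 0, 0, 0, 0, 0, 0, 0, 0, 0, 0, 0, 0, 0, 0, 0, -0.05, 0, 0, 0, 0, 0, -0.15, 0, 0, 0, 0, 0, -0.27, 0, 0, 0, 0, 0, -0.36, 0, 0, 0, 0, 0, -0.4, 0, 0, 0, 0, 0, -0.4, 0, 0, 0, 0, 0, -0.4, 0, 0, 0]' --gripper 0 --newtons 30

```text
clock: 32.7
ee_pos: [0.6889, -0.1324, 0.1083]
tcp_rot: [0.762, 0.648, -0.0, -0.001]
contact_force: [-0.7, -0.5, -1.3]
opening: 0.0633
gripper_force: 30.0
```

Run:
```python
from h import *
plan((563.2,26,110,-0.7))
```

```text
at [ 688.9 -132.4  108.3] yaw -9.25 tilt 0.09 open 0.0632829820967108
(563.2, 26, 110, -0.7) [0.6807, -0.7477, -0.0071, -0.0009, -0.0002, -0.0951]
```

>>> apply_moves --increments '[0.05, -0.05, 0, 0, 0, 0, 0.15, -0.15, 0, 0, 0, -0.02, 0.27, -0.3, 0, 0, 0, -0.04, 0.4, -0.44, 0, 0, 0, -0.07, 0.52, -0.57, 0, 0, 0, -0.095, 0.62, -0.68, 0, 0, 0, -0.095, 0.687, -0.748, 0, 0, 0, -0.095, 0.687, -0.748, 0, 0, 0, -0.095, 0.687, -0.748, 0.1, 0, 0, -0.095, 0.687, -0.748, 0.2, 0, 0, -0.095, 0.687, -0.748, 0.25, 0, 0, -0.095, 0.687, -0.748, 0.25, 0, 0, -0.095, 0.687, -0.748, 0.25, 0, 0, -0.095]'

```text
clock: 34.0
ee_pos: [0.5643, 0.0264, 0.0592]
tcp_rot: [0.712, 0.702, -0.0, 0.0]
contact_force: [-0.8, 0.7, -1.2]
opening: 0.0627
gripper_force: 30.0
```

Run:
```python
from h import *
plan((563.2,27.5,37,-0.7)); grab('wrist','w8')
```

```text
at [564.3  26.4  59.2] yaw -0.75 tilt 0.02 open 0.06270361909815832
(563.2, 27.5, 37, -0.7) [0.0052, -0.0055, 0.1112, 0.0001, 0.0002, -0.0006]
```

View pics/w8.png

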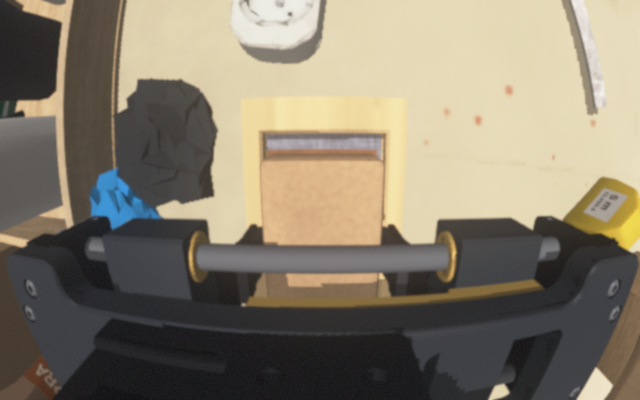

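>>> apply_moves --increments '[0.005, -0.003, 0.03, 0, 0, 0, 0.005, -0.003, 0.06, 0, 0, 0, 0.005, -0.003, 0.09, 0, 0, 0, 0.005, -0.003, 0.105, 0, 0, 0, 0.005, -0.003, 0.112, 0, 0, 0, 0.005, -0.003, 0.112, 0, 0, 0]'

```text
clock: 34.65
ee_pos: [0.5633, 0.0279, 0.0365]
tcp_rot: [0.712, 0.703, -0.0, -0.0]
contact_force: [0.2, -0.6, -0.0]
opening: 0.0627
gripper_force: 30.0
```

>>> apply_moves --increments '[0, 0, 0, 0, 0, 0, 0, 0, 0, 0, 0, 0, 0, 0, 0, 0, 0, 0, 0, 0, 0, 0, 0, 0, 0, 0, 0, 0, 0, 0, 0, 0, -0.05, 0, 0, 0, 0, 0, -0.2, 0, 0, 0, 0, 0, -0.4, 0, 0, 0, 0, 0, -0.6, 0, 0, 0, 0.1, 0.05, -0.65, 0, 0, 0, 0.3, 0.15, -0.65, 0, 0, 0, 0.5, 0.25, -0.65, 0, 0, 0, 0.7, 0.35, -0.65, 0, 0, 0, 0.9, 0.45, -0.65, 0, 0, 0, 1, 0.48, -0.65, 0, 0, 0, 1, 0.48, -0.65, 0, 0, 0, 1, 0.48, -0.65, 0, 0, 0]' --gripper 1

```text
clock: 36.35
ee_pos: [0.6616, 0.2263, 0.1669]
tcp_rot: [0.711, 0.703, -0.0, 0.0]
contact_force: [0.5, 0.3, -0.7]
opening: 0.0869
gripper_force: 0.0
```

Run:
```python
from h import *
plan((658.5,279,120,0),(658.5,279,40,0)); grab('wrist','w9')
```

```text
at [661.6 226.3 166.9] yaw -0.69 tilt 0.06 open 0.08693885783578818
(658.5, 279, 120, 0) [0.2633, -0.0188, 0.2344, -0.0001, 0.0006, -0.0077]
(658.5, 279, 40, 0) [0.2637, -0.0188, 0.6344, -0.0001, 0.0006, -0.0077]
```

View pics/w9.png

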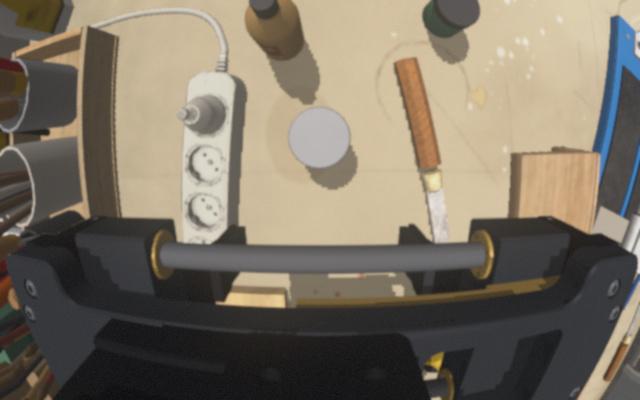

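>>> apply_moves --increments '[0.1, -0.01, 0, 0, 0, 0, 0.22, -0.016, 0, 0, 0, -0.008, 0.266, -0.016, 0.1, 0, 0, -0.008, 0.266, -0.016, 0.25, 0, 0, -0.008, 0.266, -0.016, 0.4, 0, 0, -0.008, 0.266, -0.016, 0.52, 0, 0, -0.008, 0.266, -0.016, 0.59, 0, 0, -0.008, 0.266, -0.016, 0.614, 0, 0, -0.008, 0.266, -0.016, 0.614, 0, 0, -0.008, 0.266, -0.016, 0.614, 0, 0, -0.008]'

```text
clock: 37.4
ee_pos: [0.6603, 0.2806, 0.0454]
tcp_rot: [0.707, 0.707, 0.001, 0.0]
contact_force: [-0.4, -0.7, 0.1]
opening: 0.0869
gripper_force: 0.0
```

>>> apply_moves --increments '[0, 0, 0, 0, 0, 0, 0, 0, 0, 0, 0, 0, 0, 0, 0, 0, 0, 0, 0, 0, 0, 0, 0, 0, 0, 0, 0, 0, 0, 0, 0, 0, 0, 0, 0, 0, 0, 0, 0, 0, 0, 0, 0, 0, 0, 0, 0, 0, 0, 0, 0, 0, 0, 0, 0, 0, -0.05, 0, 0, 0, 0, 0, -0.15, 0, 0, 0, 0, 0, -0.27, 0, 0, 0, 0, 0, -0.36, 0, 0, 0, 0, 0, -0.4, 0, 0, 0, 0, 0, -0.4, 0, 0, 0, 0, 0, -0.4, 0, 0, 0]' --gripper 0 --newtons 30

```text
clock: 39.0
ee_pos: [0.6587, 0.2799, 0.1232]
tcp_rot: [0.707, 0.707, -0.001, -0.0]
contact_force: [-0.7, 1.0, -1.4]
opening: 0.0493
gripper_force: 29.9
```

Run:
```python
from h import *
plan((562,-92.5,124,0))
```

```text
at [658.7 279.9 123.2] yaw 0.01 tilt 0.08 open 0.049349450547080245
(562, -92.5, 124, 0) [-1.862, -0.4838, -0.0028, -0.0009, 0.0002, 0.0002]
```

>>> apply_moves --increments '[-0.03, -0.01, 0, 0, 0, 0, -0.1, -0.04, 0, 0, 0, 0, -0.2, -0.08, 0, 0, 0, 0, -0.32, -0.13, 0, 0, 0, 0, -0.44, -0.19, 0, 0, 0, 0, -0.56, -0.25, 0, 0, 0, 0, -0.68, -0.31, 0, 0, 0, 0, -0.8, -0.37, 0, 0, 0, 0, -0.9, -0.42, 0, 0, 0, 0, -0.97, -0.46, 0, 0, 0, 0, -1, -0.483, 0, 0, 0, 0]'

```text
clock: 40.1
ee_pos: [0.5615, 0.0775, 0.1238]
tcp_rot: [0.708, 0.706, -0.001, -0.0]
contact_force: [-0.0, 0.7, -0.7]
opening: 0.0495
gripper_force: 29.9
```

>>> apply_moves --increments '[-0.05, 0, 0, 0, 0, 0, -0.15, 0, 0, 0, 0, 0, -0.27, 0, 0, 0, 0, 0, -0.4, 0, 0, 0, 0, 0, -0.53, 0, 0, 0, 0, 0, -0.65, 0, 0, 0, 0, 0, -0.75, 0, 0, 0, 0, 0, -0.82, 0, 0, 0, 0, 0, -0.857, 0, 0, 0, 0, 0, -0.857, 0, 0, 0, 0, 0, -0.857, 0, 0, 0, 0, 0, -0.857, 0, 0.1, 0, 0, 0, -0.857, 0, 0.2, 0, 0, 0, -0.857, 0, 0.25, 0, 0, 0, -0.857, 0, 0.25, 0, 0, 0, -0.857, 0, 0.25, 0, 0, 0]'

```text
clock: 41.7
ee_pos: [0.5632, -0.091, 0.0743]
tcp_rot: [0.707, 0.707, 0.0, 0.0]
contact_force: [-0.6, 0.0, -1.5]
opening: 0.0493
gripper_force: 29.9
```

Run:
```python
from h import *
plan((562,-92,51,0)); grab('wrist','w10')
```

```text
at [563.2 -91.   74.3] yaw 0.05 tilt 0.03 open 0.04930927117637319
(562, -92, 51, 0) [-0.0052, -0.0061, 0.1163, 0.0003, -0.0001, 0.0005]
```

View pics/w10.png

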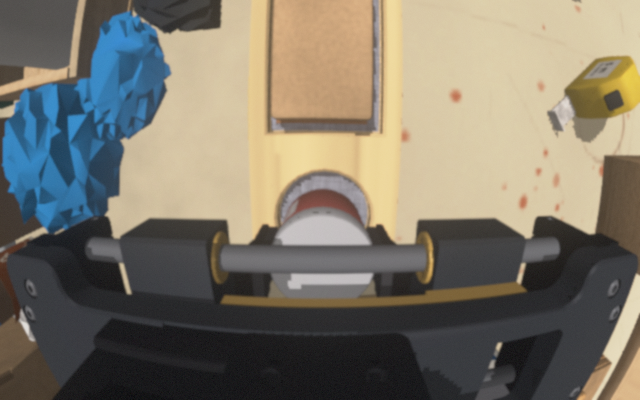

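Sanding block sits in its recess; the jar hangs level over its well. Lower.

>>> apply_moves --increments '[-0.005, -0.005, 0.03, 0, 0, 0, -0.005, -0.005, 0.06, 0, 0, 0, -0.005, -0.005, 0.09, 0, 0, 0, -0.005, -0.005, 0.11, 0, 0, 0, -0.005, -0.005, 0.117, 0, 0, 0, -0.005, -0.005, 0.117, 0, 0, 0, -0.005, -0.005, 0.117, 0, 0, 0]'

```text
clock: 42.45
ee_pos: [0.5619, -0.0925, 0.0506]
tcp_rot: [0.707, 0.707, 0.0, 0.0]
contact_force: [0.1, 0.8, -0.3]
opening: 0.0493
gripper_force: 29.9
```

Release, rise and go clear to look from above.

>>> apply_moves --increments '[0, 0, 0, 0, 0, 0, 0, 0, 0, 0, 0, 0, 0, 0, 0, 0, 0, 0, 0, 0, 0, 0, 0, 0, 0, 0, 0, 0, 0, 0, 0, 0, -0.05, 0, 0, 0, 0, 0, -0.2, 0, 0, 0, 0, 0, -0.4, 0, 0, 0, 0, 0, -0.65, 0, 0, 0, 0, 0, -0.9, 0, 0, 0, 0.2, 0, -1, 0, 0, 0, 0.4, 0, -1, 0, 0, 0, 0.6, 0, -1, 0, 0, 0, 0.8, 0, -1, 0, 0, 0, 1, 0, -1, 0, 0, 0]' --gripper 1

```text
clock: 43.95
ee_pos: [0.5615, 0.109, 0.2516]
tcp_rot: [0.707, 0.707, 0.001, 0.0]
contact_force: [0.5, 0.3, 0.7]
opening: 0.0871
gripper_force: 0.0
```

>>> apply_moves --increments '[0.2, 0, -0.1, 0, 0, 0, 0.4, 0, -0.2, 0, 0, 0, 0.6, 0, -0.3, 0, 0, 0, 0.8, 0, -0.4, 0, 0, 0, 1, 0, -0.5, 0, 0, 0, 1, 0, -0.5, 0, 0, 0, 1, 0, -0.5, 0, 0, 0]'

```text
clock: 44.65
ee_pos: [0.5614, 0.3084, 0.3511]
tcp_rot: [0.706, 0.708, 0.0, 0.0]
contact_force: [-0.5, -0.6, 0.3]
opening: 0.0872
gripper_force: 0.0
```

Run:
```python
from meas import *
P=cloud(grab('top','top3'));Q=cloud(grab('scene','s4'))
# place centres and expected tops (m)
for n,x,y,z0,z1,w in [('bottle',.584,-.370,.145,.168,.04),('tape',.582,-.294,.034,.048,.04),('pad',.5795,-.2175,.028,.044,.05),('jar',.562,-.0925,.058,.074,.04),('sand',.563,.0255,.03,.046,.068),('blue',.707,-.244,.06,.08,.045),('brown',.622,.377,.105,.125,.03)]:
  for A in(P,Q):
    m=A.reshape(-1,3); m=m[(abs(m[:,0]-x)<w)&(abs(m[:,1]-y)<w)&(m[:,2]>z0)&(m[:,2]<z1)]
    if len(m)>5:
        q=(m[:,:2]*1000).astype(np.float32); c=np.linalg.lstsq(np.c_[m[:,:2],np.ones(len(m))],m[:,2],rcond=None)[0]
        print(n,len(m),'rect',np.round(cv2.minAreaRect(q)[0],1),np.round(cv2.minAreaRect(q)[1],0),'circ',np.round(cv2.minEnclosingCircle(q)[0],1),'want',x*1000,y*1000,'z',round(1000*np.median(m[:,2]),1),'slope',c[:2].round(3))
    else: print(n,'none')
im=cv2.imread('pics/top3.png')[130:240,170:510]; cv2.imwrite('pics/fin.png',cv2.resize(im,None,fx=2.3,fy=2.3,interpolation=cv2.INTER_CUBIC))
```

```text
bottle 98 rect [ 582.2 -370.9] [21. 20.] circ [ 582.3 -370.9] want 584.0 -370.0 z 155.6 slope [-0.033 -0.282]
bottle 128 rect [ 584.  -370.1] [22. 21.] circ [ 584.6 -368.7] want 584.0 -370.0 z 155.8 slope [0.225 0.171]
tape 279 rect [ 579.4 -295. ] [53. 56.] circ [ 580.2 -294.8] want 582.0 -294.0 z 41.8 slope [-0.007 -0.003]
tape 392 rect [ 583.7 -291.7] [57. 56.] circ [ 583.2 -291. ] want 582.0 -294.0 z 42.1 slope [0.033 0.01 ]
pad 447 rect [ 575.8 -225.6] [38. 84.] circ [ 576.4 -224.5] want 579.5 -217.5 z 36.1 slope [ 0.007 -0.008]
pad 552 rect [ 579.5 -223.9] [43. 88.] circ [ 579.7 -223.2] want 579.5 -217.5 z 36.7 slope [0.058 0.   ]
jar 340 rect [560.5 -93.1] [50. 50.] circ [560. -94.] want 562.0 -92.5 z 66.1 slope [-0.    -0.013]
jar 344 rect [562.2 -92.7] [53. 48.] circ [561.8 -91.6] want 562.0 -92.5 z 66.6 slope [0.039 0.042]
sand 946 rect [544.   31.8] [ 95. 111.] circ [542.7  31.8] want 563.0 25.5 z 37.7 slope [ 0.002 -0.008]
sand 809 rect [544.2  31.7] [110. 102.] circ [542.2  31.9] want 563.0 25.5 z 38.7 slope [0.035 0.007]
blue 486 rect [ 718.6 -247.1] [60. 83.] circ [ 717.8 -255.7] want 707.0 -244.0 z 69.8 slope [ 0.    -0.009]
blue 476 rect [ 711.5 -251.1] [60. 78.] circ [ 719.  -251.5] want 707.0 -244.0 z 70.7 slope [0.061 0.028]
brown 49 rect [622.6 376.1] [17. 15.] circ [621.9 376.6] want 622.0 377.0 z 114.5 slope [0.062 0.163]
brown 43 rect [623.8 378.4] [18. 19.] circ [623.1 378.9] want 622.0 377.0 z 113.8 slope [0.006 0.278]
```

View pics/fin.png

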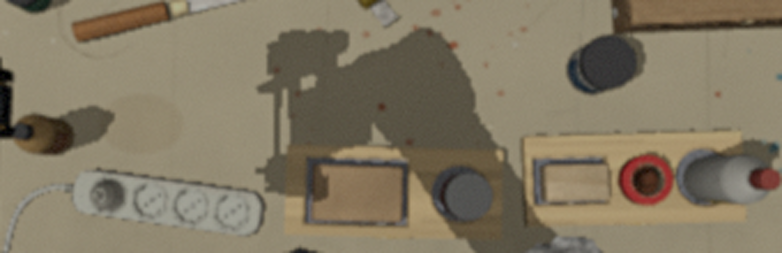

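```bash
python3 -c "
from rig import order
print(order.job_done())"
```

```text
the job is handed in; nothing more can be done
None
```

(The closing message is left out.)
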